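Set the nip and square the side guide of a bench mounting press

TASK

Make the bench mounting press ready for the next board. On its sloping black housing, turn the black click ring clockwise until you feel the upper roller come down on the lower one, then back it off three clicks. The guard bar in front of the rollers is then at its working height: take the aluminium set-up square by its wooden handle, hold it flat on the bed and press its outside corner home between guard bar and side guide, so that the leaning guide swings out square and the square sits flush against both; then lay the square flat on the bench where it was, without disturbing the other things.

Things in the scene. Friction and masses are not known exactly. Their poses are not given: they have to be found in the camera images.
- press: bench mounting press, fixed, 315 x 320 mm, 245 mm high with the ring. Origin on the bench; x runs from the infeed side to the rollers, away from the operator, y left along the rollers, z up. Infeed bed 48 mm above the bench, x -195 to -30, y -150 to 150 mm. Cheeks and top beam at x > 0, beam top z = 165; the black ring housing stands on it at x > 10, y -122 to 2 mm
- click_ring (a joint): turn of the click ring, rad; falls as it is turned clockwise (seen facing it), which lowers the upper roller. One click = one dial mark = 0.349 rad = 2.0 mm of roller. A sprung ball holds it at whole multiples of 0.349; let go between two, it goes to the nearer (0.2 Nm passes a click). Starts at 1.4 to 2.4. Rollers touch at -0.3 to 0.3, never the same
- ring_grip (a point): grip point on the ring's axis, 24 mm out from the sloping face. The ring is a round black ribbed knob, 58 mm in diameter, 3 to 34 mm above the face, with an orange line. This frame's z is the ring's axis, pointing outwards: up, but tilted 35 degrees from vertical towards the operator (the press's -x); x and y turn with the ring
- upper_nip (a point): lowest line of the black upper roller, middle of its length. Its height over the lower roller's top line is the gap: 0 at touch, 6 mm backed off three clicks. At touch the ring stops turning and its resistance rises steeply; 0.35 to 0.6 Nm there is firm enough
- lower_roller: steel lower roller, 36 mm in diameter, fixed; origin at the middle of its top line, z up. With wear it lies up to 1.5 mm higher or lower, so the touch must be felt
- carriage: what the ring lifts: black upper roller (44 mm thick) and, in front of it, the steel guard bar, 262 mm long. Origin at the press's x = y = 0, level with the upper roller's lowest line; axes as the press. The guard bar's flat front face is at x = -30 mm, z = 3 to 37 mm, and faces the operator (-x)
- side_guide: aluminium side guide on the left of the bed, a bar 128 mm long, 12 mm thick, 18 mm high. Origin on the bed at its pivot, 16 mm in front of the guard bar's face; the bar reaches 118 mm along its own -x, inner face at its own y = -6 mm. Squared, its x is the press's x; it starts 0.08 to 0.2 rad off, free end leaning in over the bed. Stiff pivot: stays where left, 1.5 N at the free end turns it
- lay_corner (a point): point fixed to the press, on the bed, where the guard bar's face and the inner face of the squared guide meet: the place for the square's corner. Axes as the press: the guard bar's face runs along y, the squared guide along -x from here. 5 to 10 N on each face seats it; pressed down on the bed as well, the square drags
- square: bright aluminium set-up square (nearly white), loose, about 0.35 kg, flat, left or right of the press, x within 0.6 rad of straight ahead. Origin on its underside below the middle of the handle, z up. Two legs at right angles, 20 mm wide and high; outside faces at its x = 58 mm (110 mm long, for the guard bar) and y = 42 mm (130 mm long, for the guide)
- square_corner (a point): the square's outside corner, underside, at (58, 42, 0) mm of the square; axes as the square. The legs run from it along -x (130 mm) and -y (110 mm)
- square_handle (a point): middle of the square's orange-brown wooden handle, 46 mm above its underside; axes as the square. The handle is a bar along x, 64 mm long, 18 mm wide, 31 to 61 mm above the underside; below it are only thin posts and a web up to 12 mm
- cork_block: cork sanding block, 60 x 100 x 34 mm; a bystander, loose; origin at the centre of its underside
- black_tape: roll of black cloth tape standing on end, 105 mm across, 69 mm high; a bystander, loose; origin at the centre of its underside
- masking_wide: roll of beige masking tape, 108 mm across, 48 mm high; a bystander, loose; origin at the centre of its underside
- glue_stick: upright white and blue glue stick, 31 mm thick, 96 mm high; a bystander, loose; origin at the centre of its underside
- packing_tape: roll of brown packing tape, 100 mm across, 58 mm high; a bystander, loose; origin at the centre of its underside

How it is judged:
By the outcome, as a careful person would: the job done as asked, in the order asked, and still so for the second after the job is handed in, with the robot touching nothing.
It also fails if it takes over 72 s, if anything falls off the work surface, if the arm or the gripper's body presses on something with over 40 N, if the wrist force passes 120 N, or if a joint passes its speed limit or range.

ROBOT

A 6-joint arm with a two-finger parallel gripper is mounted at the origin on the work surface; the furniture and walls round the work are solid. World frame = base frame: x ahead of the robot, y to its left, z up, the work surface at z = 0. Lengths are in m, angles in degrees, forces in N, time in s.
With the tool pointing down it reaches from about 0.25 to 0.8 m from the base axis. Payload 8.5 kg.
Tool frame: the origin (TCP) lies midway between the tips of the shut fingers; the grasp point (between the pads) lies 19 mm behind it; z points along the fingers, x is the direction in which the jaws open and shut, and the axes are right-handed (so a half turn about z gives the same grasp; the last joint's range is limited). The gripper opens to 85 mm and grips with 20 to 120 N. Pads are 22 mm wide; open, the fingers measure 114 mm over their backs; the gripper's body (76 mm by 85 mm) begins 54 mm behind the grasp point. The pads swing forward as they close: fully open they stand 13 mm farther back than shut.
Start: joints at [-67.208, 13.648, -0.773, 75.585, 0, 90], TCP at [0.203, -0.484, 0.231] pointing down, gripper open.
Joint ranges: [-152.45, 152.45], [-59.26, 108.67], [-65.41, 83.53], [-104.44, 129.93], [-82.83, 76.93], [-180, 180]. Speed limits (degrees/s): [127.2, 127.2, 159.86, 180, 180, 180].

INTERFACE

Orientations are given as a 3x3 rotation matrix whose columns are the frame's x, y, z axes.
In Python, from bench import robot gives the robot as it stands.
- The arm moves only by the tool drive_tool, never from a script. Its argument "steps" is one flat list of numbers, 5 for each row, row after row: the finger opening in mm, from 0 to 85.4, then the shift along the tool's x, y, z in mm, then the turn about the tool's z in rad. A call has 1 to 10 rows; each row is the pose to reach, as a shift and turn from the pose commanded when the call began, along the tool's axes at that moment; what a row does not reach only later rows make up. A row lasts 1/12 s, in which the tool goes at most 41.7 mm and 7.16 degrees, less where a joint would pass 70% of its speed; a pose out of reach is approached as far as the arm can. A call with a gripper value outside its range is refused whole. The fingers move at their own pace and stop on an object; the grip force is fixed at half the most. Time passes only in rows, so rows that repeat a pose let the fingers close. It gives the time, the measured TCP pose, the force and the opening at its end, in the units of the state.
- robot.get_obs(): the state, without advancing time (a new reading comes with each control period).
- robot.read_camera(name): name is "scene" or "top" or "wrist"; returns the picture (384x512x3 uint8, red, green, blue); there is no depth.
- robot.camera_model(name): a dict with "fx", "fy", "cx", "cy" (pixels), "view" (4x4, takes a point from world to camera coordinates); the wrist camera has in their place "tool_from_camera" (4x4, takes a point from camera to tool coordinates, whose origin is the TCP and whose axes are the tool frame's). Camera axes: x right, y down, z forward; pixel columns grow to the right and rows downward; lengths in m; the calibration is good to about 2 mm. A picture is of the moment at which its call begins: read the wrist's pose just before it. camera_model takes no time and is no camera call.
- robot.close_job(): hands the job in, once; it reports no verdict.
The state is a dict: "clock": time; "qpos": joint angles; "joint_velocities": joint speeds; "tau": joint torques, N m; "ee_pos": TCP position; "tcp_rot": TCP orientation; "wrist_force": force on the tool from outside, world axes, zero at the start; "moment": the same for the moment, N m; "grip_width": finger opening in m.
Only numpy, scipy, OpenCV 4.12 (cv2) and the standard library are available. Lean on these libraries where they do the work, as an engineer would, in place of code of your own. Each camera call takes 0.05 s, during which the arm holds its last target. There are 200 camera calls.

## Working session

There is one attempt and no reset: what is moved stays moved. The work goes in short steps, Python scripts to look and compute and a tool call to move; the robot and the scene stay as the last step left them, time stands still between calls to the robot, and variables do not carry over. Pictures are saved under pics/ and viewed, about 8 in all and at most 12, crops included, and the job is handed in when it is done.

Besides the shell and the picture viewer there is one more tool, called after ">>>" by a JSON object that holds its "fn" and its "kwargs". drive_tool: Moves the arm, as the interface text tells. Its arguments: {"type":"object","properties":{"steps":{"type":"array"}},"required":["steps"]}

```bash
ls; mkdir -p pics
python3 - <<'E'
from bench import robot
import cv2,numpy as np
np.set_printoptions(precision=4,suppress=True)
o=robot.get_obs();print(o)
for n in("scene","top"):
    im=robot.read_camera(n);cv2.imwrite(f"pics/{n}0.png",im[:,:,::-1]);print(n,robot.camera_model(n))
print(robot.camera_model("wrist"))
a=cv2.imread("pics/scene0.png");b=cv2.imread("pics/top0.png")
cv2.imwrite("pics/s.png",cv2.resize(a,(800,600)));cv2.imwrite("pics/t.png",cv2.resize(b,(800,600)))
E
```

```text
pics
{'clock': 0.0, 'qpos': array([-67.2094,  13.6806,  -0.8168,  75.5829,  -0.0001,  90.0016]), 'joint_velocities': array([-0.0572,  0.0647,  0.003 ,  0.097 , -0.0366,  0.0546]), 'tau': array([  0.0009, -53.8783,  34.6433,   0.0184,  -0.0001,  -0.    ]), 'ee_pos': array([ 0.2032, -0.4836,  0.2307]), 'tcp_rot': array([[ 0.3873, -0.9219, -0.0005],
       [-0.9219, -0.3873,  0.0013],
       [-0.0014,  0.    , -1.    ]]), 'wrist_force': array([ 0.2821, -0.103 ,  0.3559]), 'moment': array([-0.0312, -0.0011,  0.0494]), 'grip_width': 0.0852715921578835}
scene {'fx': 432.6560179731557, 'fy': 432.6560179731557, 'cx': 259.6295737142959, 'cy': 193.72368277449084, 'view': array([[-0.6006, -0.7995,  0.0057,  0.3155],
       [-0.5784,  0.4296, -0.6935,  0.3581],
       [ 0.552 , -0.4198, -0.7205,  1.2561],
       [ 0.    ,  0.    ,  0.    ,  1.    ]])}
top {'fx': 478.4556258142813, 'fy': 478.4556258142813, 'cx': 252.7434092238316, 'cy': 186.07150532832006, 'view': array([[ 0.0047, -1.    , -0.0012,  0.0198],
       [-0.9967, -0.0046, -0.0806,  0.4748],
       [ 0.0806,  0.0016, -0.9967,  1.9555],
       [ 0.    ,  0.    ,  0.    ,  1.    ]])}
{'fx': 326.43408264477677, 'fy': 326.43408264477677, 'cx': 252.89440547132187, 'cy': 185.8421957144929, 'tool_from_camera': array([[ 1.    , -0.0003,  0.0004, -0.0006],
       [ 0.0001,  0.9497,  0.3133, -0.0811],
       [-0.0005, -0.3133,  0.9497, -0.1418],
       [ 0.    ,  0.    ,  0.    ,  1.    ]])}
```

View pics/t.png

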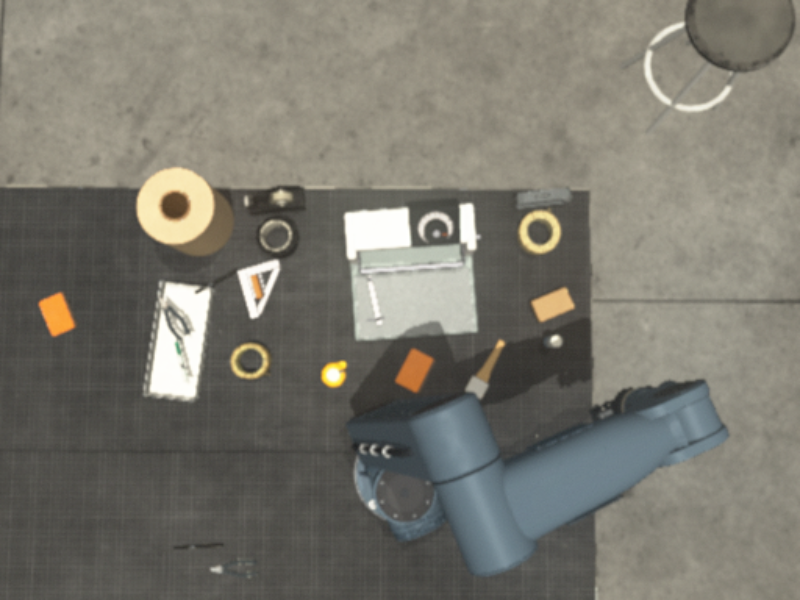

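View pics/s.png

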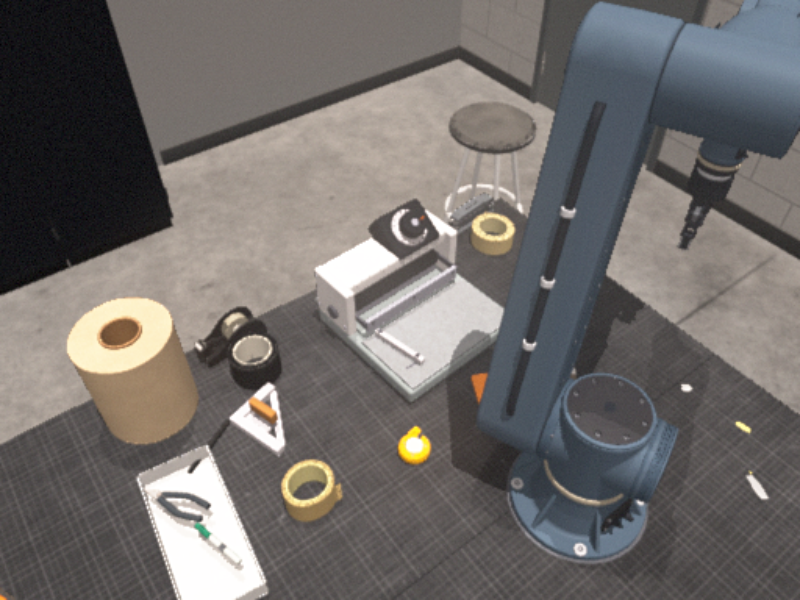

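The top view shows the press at about (415,275). Its bed front edge runs (357,340)–(477,331), the ring is at (437,230), and the guide leans near (374,298). The white square is left of the press, with its corner near (238,272) and its handle near (257,287). The tapes, cork and glue stick stand around them. I'll measure roughly first.

```bash
cat > h.py <<'E'
from bench import robot
import numpy as np, cv2
np.set_printoptions(precision=4,suppress=True)
def cam(n,o=None):
    m=robot.camera_model(n)
    K=np.array([[m['fx'],0,m['cx']],[0,m['fy'],m['cy']],[0,0,1]])
    if n=='wrist':
        T=np.eye(4);T[:3,:3]=o['tcp_rot'];T[:3,3]=o['ee_pos'];T=T@m['tool_from_camera']
    else: T=np.linalg.inv(m['view'])
    return K,T
def ray(n,px,z,o=None):
    K,T=cam(n,o);px=np.atleast_2d(np.asarray(px,float))
    d=(np.linalg.inv(K)@np.c_[px,np.ones(len(px))].T).T@T[:3,:3].T
    return T[:3,3]+d*((z-T[2,3])/d[:,2])[:,None]
def proj(n,P,o=None):
    K,T=cam(n,o);c=(np.atleast_2d(P)-T[:3,3])@T[:3,:3];p=c@K.T
    return p[:,:2]/p[:,2:]
def snap(name,n='wrist',scale=1.5625):
    o=robot.get_obs();im=robot.read_camera(n)[:,:,::-1].copy()
    cv2.imwrite(f'pics/{name}_raw.png',im)
    cv2.imwrite(f'pics/{name}.png',cv2.resize(im,None,fx=scale,fy=scale,interpolation=cv2.INTER_CUBIC))
    np.save(f'pics/{name}.npy',o,allow_pickle=True);return o,im
def press(ox,oy,yaw):
    c,s=np.cos(yaw),np.sin(yaw)
    R=np.array([[c,-s,0],[s,c,0],[0,0,1]]);return lambda p:np.asarray(p)/1000@R.T+[ox,oy,0]
def totool(o,target):return 1000*(np.asarray(o['tcp_rot']).T@(np.asarray(target)-o['ee_pos']))
E
python3 - <<'E'
from h import *
S=1.5625
fl,fr=ray('top',np.array([[357,340],[477,331]])/S,.048)
print('bed',fl,fr,np.linalg.norm(fl-fr))
d=fl-fr;yaw=np.arctan2(-d[0],d[1]);print('yaw',yaw)
R=np.array([[np.cos(yaw),-np.sin(yaw),0],[np.sin(yaw),np.cos(yaw),0],[0,0,1]])
O=(fl+fr)/2+R@[.195,0,0];print('origin',O)
im=cv2.imread('pics/top0.png')
m=(im.min(2)>150).astype(np.uint8);m[:, :145]=0;m[:,185:]=0;m[:160]=0;m[210:]=0
c=max(cv2.findContours(m,0,2)[0],key=cv2.contourArea)
t=cv2.minEnclosingTriangle(c)[1].reshape(-1,2)
p=ray('top',t,.02);print('tri px',t*S,'\n',p)
print([np.linalg.norm(p[i]-p[i-1]) for i in range(3)])
hsv=cv2.cvtColor(im,cv2.COLOR_BGR2HSV);h=cv2.inRange(hsv,(5,120,100),(25,255,255));h[m*0>0]=0
h[:, :145]=0;h[:,185:]=0;h[:160]=0;h[210:]=0
hc=max(cv2.findContours(h,0,2)[0],key=cv2.contourArea);r=cv2.minAreaRect(hc);print(r,ray('top',r[0],.061))
E
```

```text
bed [0.344  0.1195 0.048 ] [ 0.3687 -0.1913  0.048 ] 0.31172473455022026
yaw 0.07942071281707008
origin [ 0.5507 -0.0204  0.048 ]
tri px [[285.0661 255.6791]
 [235.9723 270.1184]
 [253.4339 329.4876]] 
 [[0.5665 0.3136 0.02  ]
 [0.5274 0.4429 0.02  ]
 [0.3707 0.3936 0.02  ]]
[np.float64(0.21154557885884392), np.float64(0.13510606302397202), np.float64(0.16435748433734879)]
((164.2353057861328, 183.44117736816406), (15.037208557128906, 3.6380343437194824), 75.96376037597656) [[0.4803 0.3797 0.061 ]]
```

Run:
```python
from h import *
S=1.5625
a=ray('top',np.array([[436,231]])/S,[.2]);b=ray('scene',np.array([[410,223]])/S,.2)
for z in(.2,.21,.22,.23,.24):print(z,ray('top',np.array([[436,231]])/S,z)[0],ray('scene',np.array([[410,223]])/S,z)[0])
P=press(.5507,-.0204,.0794)
o=robot.get_obs();t=[.575,-.085,.36];print(totool(o,t), np.arctan2(-.9219,.3873))
```

```text
0.2 [ 0.6052 -0.0768  0.2   ] [ 0.6214 -0.0828  0.2   ]
0.21 [ 0.6036 -0.0763  0.21  ] [ 0.6118 -0.0753  0.21  ]
0.22 [ 0.602  -0.0758  0.22  ] [ 0.6021 -0.0679  0.22  ]
0.23 [ 0.6004 -0.0752  0.23  ] [ 0.5925 -0.0604  0.23  ]
0.24 [ 0.5987 -0.0747  0.24  ] [ 0.5828 -0.053   0.24  ]
[-223.7105 -497.1859 -128.9587] -1.1730742884377205
```

>>> {"fn": "drive_tool", "kwargs": {"steps": [85,-20,-40,-60,-0.12,85,-40,-80,-99,-0.25,85,-238,-487,-99,-2.82,85,-238,-487,-99,-2.82,85,-238,-487,-99,-2.82,85,-238,-487,-99,-2.82,85,-238,-487,-99,-2.82,85,-238,-487,-99,-2.82,85,-238,-487,-99,-2.82,85,-238,-487,-99,-2.82]}}

```text
clock: 0.93
ee_pos: [0.4585, -0.1909, 0.3189]
tcp_rot: [[0.997, 0.078, -0.0], [0.078, -0.997, 0.0], [-0.0, -0.0, -1.0]]
wrist_force: [0.1, -1.5, -0.2]
grip_width: 0.0851
```

>>> {"fn": "drive_tool", "kwargs": {"steps": [85,110,-108,-11,-1.57,85,110,-108,-11,-1.57,85,110,-108,-11,-1.57,85,110,-108,-11,-1.57,85,110,-108,-11,-1.57,85,110,-108,-11,-1.57,85,110,-108,-11,-1.57,85,110,-108,-11,-1.57,85,110,-108,-11,-1.57,85,110,-108,-11,-1.57]}}

```text
clock: 1.77
ee_pos: [0.5595, -0.0771, 0.3294]
tcp_rot: [[0.24, 0.971, -0.001], [0.971, -0.24, 0.0], [-0.0, -0.001, -1.0]]
wrist_force: [0.3, 0.5, 0.5]
grip_width: 0.0849
```

>>> {"fn": "drive_tool", "kwargs": {"steps": [85,0,0,0,-0.35,85,0,0,0,-0.35,85,0,0,0,-0.35,85,0,0,0,-0.35]}}

```text
clock: 2.1
ee_pos: [0.5595, -0.0772, 0.3295]
tcp_rot: [[-0.106, 0.994, -0.001], [0.994, 0.106, 0.0], [0.0, -0.001, -1.0]]
wrist_force: [-1.1, -0.7, -0.2]
grip_width: 0.0852
```

Run:
```python
from h import *
o,im=snap('w1');print(o['ee_pos'],o['tcp_rot'],o['qpos'],o['clock'])
snap('t1','top')
```

```text
[ 0.5595 -0.0772  0.3295] [[-0.1055  0.9944 -0.0008]
 [ 0.9944  0.1055  0.0003]
 [ 0.0003 -0.0008 -1.    ]] [ -7.8573  17.2362  18.4324  91.245    0.0077 -13.9153] 2.1
```

View pics/w1.png

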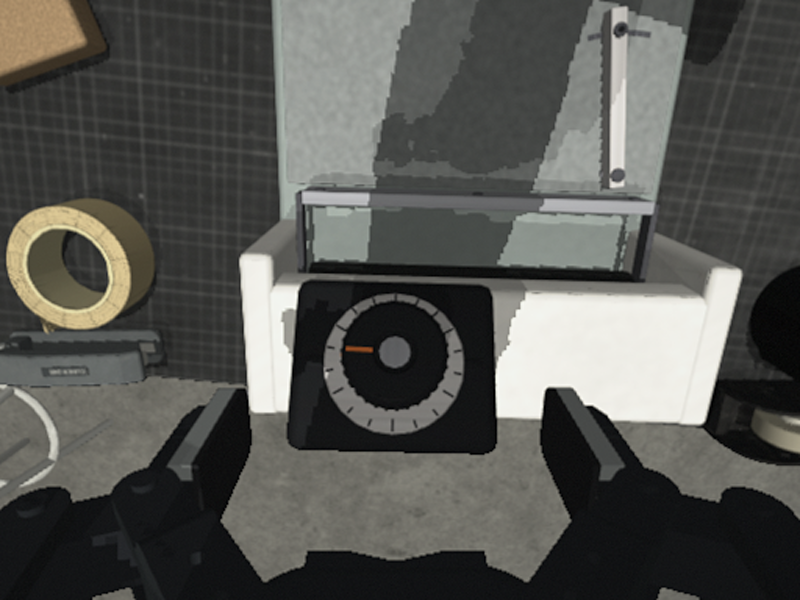

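The wrist view shows the knob centre at (395,352), with the orange line pointing left, tip at (346,349). The dial has 18 marks around it. The beam and guard bar edges run nearly horizontal (slope about 0.022). The guide leans from (617,178) at its pivot end to (620,20).

Run:
```python
from h import *
S=1.5625
o=np.load('pics/w1.npy',allow_pickle=True).item()
im=cv2.imread('pics/t1_raw.png');g=cv2.imread('pics/w1_raw.png')
q=lambda p,z:ray('wrist',np.array(p)/S,z,o)
for z in(.222,.228,.234):print('ringtop',z,q([[395,352]],z))
# same disc in scene0 / top0 : grey cap centroid near ring
for n,f,c in(('top','top0',(280,147)),('scene','scene0',(263,142))):
    b=cv2.imread(f'pics/{f}.png');x,y=c;cv2.imwrite(f'pics/{n}c.png',cv2.resize(b[y-30:y+30,x-30:x+30],(400,400),interpolation=cv2.INTER_CUBIC))
cv2.imwrite('pics/cc.png',np.hstack([cv2.imread('pics/topc.png'),cv2.imread('pics/scenec.png')]))
print('beam corners z.165',q([[275,275],[700,293],[250,410],[705,423]],.165))
print('beam/cheek ends',q([[243,257],[740,268]],.165))
print('guard bar ends',q([[300,197],[655,204]],.1))
P=press(.5507,-.0204,.0794)
print(P([[0,150,165],[0,-150,165]]))
```

```text
ringtop 0.222 [[ 0.5962 -0.0727  0.222 ]]
ringtop 0.228 [[ 0.5934 -0.073   0.228 ]]
ringtop 0.234 [[ 0.5906 -0.0733  0.234 ]]
beam corners z.165 [[ 0.5782 -0.1502  0.165 ]
 [ 0.5618  0.1181  0.165 ]
 [ 0.6769 -0.1642  0.165 ]
 [ 0.6541  0.1494  0.165 ]]
beam/cheek ends [[ 0.5686 -0.1703  0.165 ]
 [ 0.5431  0.1381  0.165 ]]
guard bar ends [[ 0.5384 -0.1479  0.1   ]
 [ 0.5162  0.1087  0.1   ]]
[[ 0.5388  0.1291  0.165 ]
 [ 0.5626 -0.1699  0.165 ]]
```

View pics/cc.png

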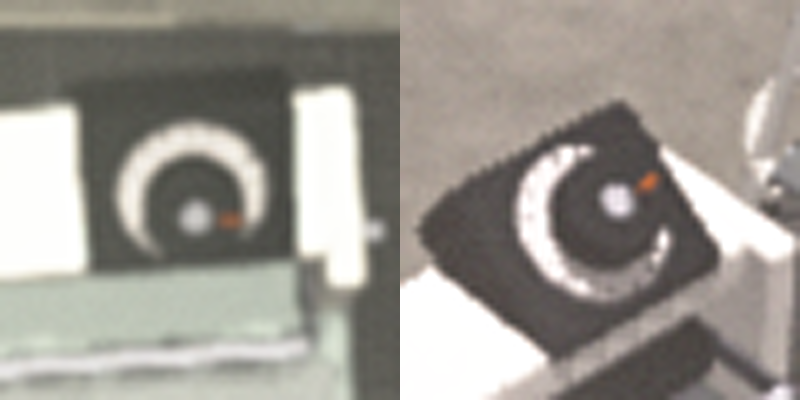

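Cap centre sits at (195,217) in the top crop and (217,200) in the scene crop. I'll triangulate it from three views.

Run:
```python
from h import *
o=np.load('pics/w1.npy',allow_pickle=True).item()
A=[];b=[]
L=[('top',(279.25,149.55),None),('scene',(265.55,142.0),None),('wrist',np.array([395,352])/1.5625,o)]
for n,p,oo in L:
    c,e=ray(n,p,.25,oo)[0],ray(n,p,.2,oo)[0];d=(e-c)/np.linalg.norm(e-c);M=np.eye(3)-np.outer(d,d);A.append(M);b.append(M@c)
    print(n,c,e)
A2=np.vstack(A);X=np.linalg.lstsq(A2,np.hstack(b),rcond=None)[0];print(X,[np.linalg.norm(M@X-v)*1000 for M,v in zip(A,b)])
a=np.array([-np.sin(np.radians(35))*np.cos(.082),-np.sin(np.radians(35))*np.sin(.082),np.cos(np.radians(35))])
g=X-a*.010;print('grip',g,'axis',a)
t=g+[0,0,-.019+.010];print('tcp target',t,totool(robot.get_obs(),t))
```

```text
top [ 0.5908 -0.0749  0.25  ] [ 0.5987 -0.0776  0.2   ]
scene [ 0.57  -0.056  0.25 ] [ 0.6181 -0.0939  0.2   ]
wrist [ 0.5831 -0.0741  0.25  ] [ 0.6065 -0.0716  0.2   ]
[ 0.5944 -0.0747  0.2254] [np.float64(1.620026425239287), np.float64(0.5808801060847879), np.float64(1.794315814899449)]
grip [ 0.6001 -0.0742  0.2172] axis [-0.5716 -0.047   0.8192]
tcp target [ 0.6001 -0.0742  0.2082] [ -0.9733  40.7113 121.3154]
```

>>> {"fn": "drive_tool", "kwargs": {"steps": [85,-1,40,30,-0.38,85,-1,40,60,-0.38,85,-1,40,80,-0.38,85,-1,40,100,-0.38,85,-1,40,126,-0.38,85,-1,40,126,-0.38,85,-1,40,126,-0.38]}}

```text
clock: 2.78
ee_pos: [0.5987, -0.0741, 0.2031]
tcp_rot: [[-0.461, 0.888, -0.003], [0.888, 0.461, 0.0], [0.002, -0.002, -1.0]]
wrist_force: [0.6, -0.5, 1.5]
grip_width: 0.0852
```

>>> {"fn": "drive_tool", "kwargs": {"steps": [40,0,0,0,0,40,0,0,0,0,40,0,0,0,0,40,0,0,0,0,40,0,0,0,0]}}

```text
clock: 3.2
ee_pos: [0.6003, -0.074, 0.2068]
tcp_rot: [[-0.463, 0.887, 0.004], [0.887, 0.463, 0.0], [-0.002, 0.003, -1.0]]
wrist_force: [-2.6, 1.4, 9.4]
grip_width: 0.0566
```

>>> {"fn": "drive_tool", "kwargs": {"steps": [40,0,0,0,0.1,40,0,0,0,0.2,40,0,0,0,0.3,40,0,0,0,0.4,40,0,0,0,0.5,40,0,0,0,0.6,40,0,0,0,0.7,40,0,0,0,0.76,40,0,0,0,0.76]}}

```text
clock: 3.95
ee_pos: [0.5997, -0.0727, 0.2084]
tcp_rot: [[0.277, 0.961, 0.005], [0.961, -0.277, 0.003], [0.004, 0.003, -1.0]]
wrist_force: [-8.7, 3.3, 21.7]
grip_width: 0.0556
```

Run:
```python
from h import *
o,im=snap('w2');print(o['ee_pos'],o['moment'],o['wrist_force'],o['clock'],o['grip_width'])
```

```text
[ 0.5997 -0.0727  0.2084] [2.7744 1.2364 1.2333] [-8.6771  3.2688 21.6868] 3.95 0.055578297844134227
```

View pics/w2.png

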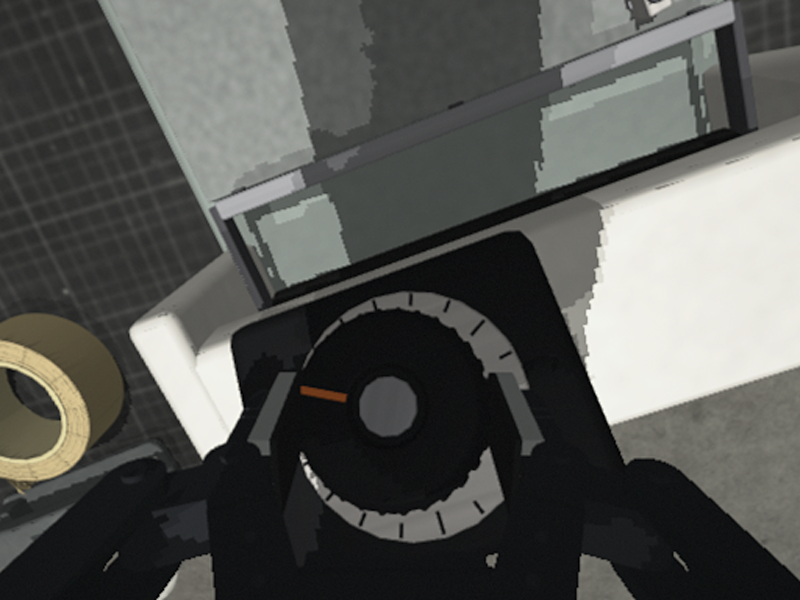

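```bash
cat >> h.py <<'E'
AX=np.array([-.5716,-.047,.8192]);TOP=np.array([.5948,-.0740,.2262]);YP=np.array([-.0819,.9966,0.]);XP=np.cross(YP,AX)
def ring(o,im):
    hsv=cv2.cvtColor(im,cv2.COLOR_BGR2HSV);m=cv2.inRange(hsv,(3,150,90),(14,255,255))
    K,T=cam('wrist',o);c0=proj('wrist',TOP,o)[0]
    n,l,st,ce=cv2.connectedComponentsWithStats(m)
    k=[i for i in range(1,n) if st[i,4]>15 and np.hypot(*(ce[i]-c0))<60]
    if not k:return None
    k=max(k,key=lambda i:st[i,4]);v,u=np.nonzero(l==k)
    d=(np.linalg.inv(K)@np.c_[u,v,np.ones(len(u))].T).T@T[:3,:3].T
    P=T[:3,3]+d*(((TOP-T[:3,3])@AX)/(d@AX))[:,None]
    q=np.c_[(P-TOP)@XP,(P-TOP)@YP].astype(np.float32);f=cv2.fitLine(q,2,0,.01,.01).ravel();w=f[:2]*np.sign(f[:2]@q.mean(0))
    off=f[2]*w[1]-f[3]*w[0]
    return np.degrees(np.arctan2(w[1],w[0])),np.degrees(np.arctan2(*q.mean(0)[::-1])),np.linalg.norm(q.mean(0))*1000,off*1000
def feel(o):
    F=o['wrist_force'];G=TOP-.01*AX
    for nm,p in(('tcp',o['ee_pos']),('up.2',o['ee_pos']+[0,0,.2])):print(nm,AX@(o['moment']+np.cross(p-G,F)),end=' ')
    print('M',o['moment'],'F',F,'z',o['ee_pos'][2],'t',o['clock'],'grip',o['grip_width'])
E
python3 - <<'E'
from h import *
for n in('w1','w2'):
    o=np.load(f'pics/{n}.npy',allow_pickle=True).item();print(ring(o,cv2.imread(f'pics/{n}_raw.png')));feel(o)
E
```

```text
(np.float32(-89.225174), np.float32(-96.786064), np.float32(18.467318), np.float32(2.4299245))
tcp -0.03685811731029985 up.2 -0.10582744644471855 M [ 0.0043  0.0006 -0.0195] F [-1.1017 -0.6939 -0.1878] z 0.32945985165121017 t 2.1 grip 0.08520473920227413
(np.float32(-118.342445), np.float32(-123.86612), np.float32(18.75225), np.float32(1.8050349))
tcp -0.6633388569738935 up.2 -0.20808957220362542 M [2.7744 1.2364 1.2333] F [-8.6771  3.2688 21.6868] z 0.20835988383873788 t 3.95 grip 0.055578297844134227
```

>>> {"fn": "drive_tool", "kwargs": {"steps": [78,0,0,-3,0,78,0,0,-4,0,78,0,0,-4,-0.82,78,0,0,-4,-0.82,78,0,0,-4,-0.82,78,0,0,-4,-0.82,78,0,0,-4,-0.82,78,0,0,-4,-0.82,78,0,0,-4,-0.82,60,0,0,-4,-0.82]}}

```text
clock: 4.83
ee_pos: [0.5999, -0.0743, 0.2083]
tcp_rot: [[-0.517, 0.856, 0.001], [0.856, 0.517, -0.0], [-0.001, 0.001, -1.0]]
wrist_force: [-0.0, 0.9, -0.3]
grip_width: 0.0676
```

Run:
```python
from h import *
o,im=snap('r1');print(ring(o,im),o['tcp_rot'][:2,0]);feel(o)
```

```text
(np.float32(-119.82673), np.float32(-124.76695), np.float32(19.248642), np.float32(1.6576294)) [-0.5175  0.8557]
tcp 0.034916572518236454 up.2 0.13665801487106793 M [ 0.0254 -0.0609  0.0636] F [-0.0087  0.8893 -0.3274] z 0.2082878116616259 t 4.8333 grip 0.06757358329987545
```

>>> {"fn": "drive_tool", "kwargs": {"steps": [40,0,0,0,0,40,0,0,0,0,40,0,0,0,0,40,0,0,0,0.12,40,0,0,0,0.24,40,0,0,0,0.36,40,0,0,0,0.48,40,0,0,0,0.6,40,0,0,0,0.72,40,0,0,0,0.84]}}

```text
clock: 5.72
ee_pos: [0.6001, -0.0728, 0.2096]
tcp_rot: [[0.301, 0.954, 0.003], [0.954, -0.301, 0.003], [0.004, 0.001, -1.0]]
wrist_force: [-3.7, 4.8, 14.4]
grip_width: 0.0554
```

Run:
```python
from h import *
o,im=snap('r2');print(ring(o,im),o['tcp_rot'][:2,0]);feel(o)
```

```text
(np.float32(-147.34114), np.float32(-152.81714), np.float32(19.570768), np.float32(1.8676147)) [0.3007 0.9537]
tcp -0.6073256722674939 up.2 -0.022474003469806932 M [ 3.4394 -0.1151  1.689 ] F [-3.7014  4.8116 14.371 ] z 0.20958356879788337 t 5.7167 grip 0.055439196488506606
```

>>> {"fn": "drive_tool", "kwargs": {"steps": [78,0,0,-1,0,78,0,0,-1,0,78,0,0,-1,-0.84,78,0,0,-1,-0.84,78,0,0,-1,-0.84,78,0,0,-1,-0.84,78,0,0,-1,-0.84,78,0,0,-1,-0.84,78,0,0,-1,-0.84,60,0,0,-1,-0.84]}}

```text
clock: 6.6
ee_pos: [0.5997, -0.0744, 0.2087]
tcp_rot: [[-0.518, 0.856, -0.0], [0.856, 0.518, -0.0], [-0.0, -0.0, -1.0]]
wrist_force: [-0.4, 0.3, 0.2]
grip_width: 0.0674
```

Run:
```python
from h import *
o,im=snap('r3');print(ring(o,im),o['tcp_rot'][:2,0]);feel(o)
a=cv2.imread('pics/r1_raw.png');p=proj('wrist',TOP,o)[0].astype(int);print(p)
c=lambda i:cv2.resize(i[p[1]-60:p[1]+60,p[0]-60:p[0]+60],(400,400),interpolation=cv2.INTER_CUBIC)
cv2.imwrite('pics/rr.png',np.hstack([c(a),c(im)]))
```

```text
(np.float32(-144.8653), np.float32(-148.73947), np.float32(19.889229), np.float32(1.3438221)) [-0.5176  0.8556]
tcp 0.04524020342766037 up.2 0.08719944528867922 M [-0.0146  0.0565  0.0512] F [-0.3745  0.3362  0.2378] z 0.20867044114509845 t 6.6 grip 0.06742724933417202
[258 262]
```

View pics/rr.png

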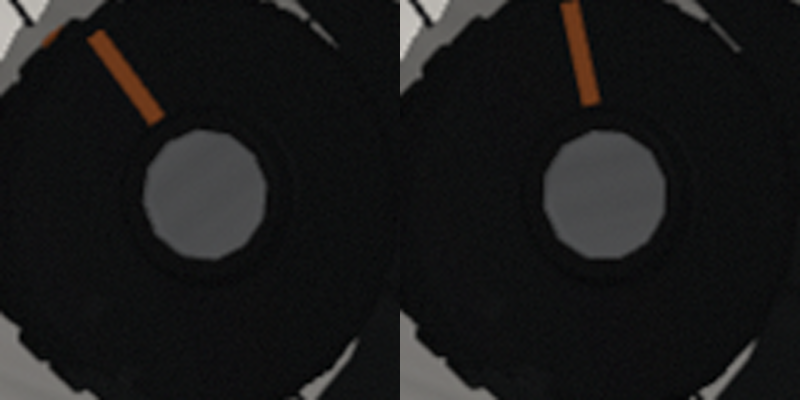

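The same-view crops show the orange line turning about 23° clockwise between r1 and r3, so about one click for that stroke. I'll go on in smaller steps with a torque check after each.

>>> {"fn": "drive_tool", "kwargs": {"steps": [40,0,0,0,0,40,0,0,0,0,40,0,0,0,0,40,0,0,0,0.12,40,0,0,0,0.24,40,0,0,0,0.36,40,0,0,0,0.48]}}

```text
clock: 7.23
ee_pos: [0.6001, -0.0732, 0.2098]
tcp_rot: [[-0.053, 0.999, 0.002], [0.999, 0.053, 0.002], [0.002, 0.002, -1.0]]
wrist_force: [-3.4, 6.1, 7.5]
grip_width: 0.0551
```

Run:
```python
from h import *
o,im=snap('r4');print(ring(o,im),o['tcp_rot'][:2,0]);feel(o)
```

```text
(np.float32(-162.15727), np.float32(-165.96974), np.float32(20.136662), np.float32(1.3389062)) [-0.0528  0.9986]
tcp -0.7261528985601108 up.2 0.0017645641288875653 M [2.9332 1.0424 1.2596] F [-3.4489  6.0838  7.5251] z 0.20984425596711698 t 7.2333 grip 0.055130671732381585
```

>>> {"fn": "drive_tool", "kwargs": {"steps": [40,0,0,0,0.1,40,0,0,0,0.2]}}

```text
clock: 7.45
ee_pos: [0.6006, -0.0731, 0.2096]
tcp_rot: [[0.143, 0.99, 0.003], [0.99, -0.143, 0.002], [0.003, 0.002, -1.0]]
wrist_force: [3.9, 2.4, -0.6]
grip_width: 0.0551
```

Run:
```python
from h import *
o,im=snap('r5');print(ring(o,im),o['tcp_rot'][:2,0]);feel(o)
```

```text
(np.float32(-168.14925), np.float32(-171.72609), np.float32(20.237764), np.float32(1.2625779)) [0.1427 0.9898]
tcp -0.03988727933049621 up.2 0.19335881649157358 M [ 1.9066 -2.1427  1.1718] F [ 3.9477  2.3649 -0.5932] z 0.2096404779686893 t 7.45 grip 0.05509333575652595
```

>>> {"fn": "drive_tool", "kwargs": {"steps": [40,0,0,0,0.1,40,0,0,0,0.2]}}

```text
clock: 7.67
ee_pos: [0.5992, -0.0725, 0.2108]
tcp_rot: [[0.335, 0.942, 0.001], [0.942, -0.335, 0.004], [0.004, -0.0, -1.0]]
wrist_force: [-15.6, 6.4, 27.5]
grip_width: 0.0551
```

Run:
```python
from h import *
o,im=snap('r6');print(ring(o,im),o['tcp_rot'][:2,0]);feel(o)
```

```text
(np.float32(-175.07236), np.float32(-178.54872), np.float32(20.388296), np.float32(1.236278)) [0.3352 0.9421]
tcp -0.9849745586198411 up.2 -0.10423441055726966 M [3.4528 2.1726 1.3845] F [-15.6283   6.4191  27.4517] z 0.210750729502058 t 7.6667 grip 0.055139279965813845
```

>>> {"fn": "drive_tool", "kwargs": {"steps": [78,0,0,0,0,78,0,0,0,0,78,0,0,0,-0.88,78,0,0,0,-0.88,78,0,0,0,-0.88,78,0,0,0,-0.88,78,0,0,0,-0.88,78,0,0,0,-0.88,78,0,0,0,-0.88,60,0,0,0,-0.88]}}

```text
clock: 8.55
ee_pos: [0.5995, -0.0745, 0.2083]
tcp_rot: [[-0.52, 0.854, -0.001], [0.854, 0.52, -0.0], [0.0, -0.001, -1.0]]
wrist_force: [-0.3, 0.1, -0.4]
grip_width: 0.0676
```

Run:
```python
from h import *
o,im=snap('r7');print(ring(o,im),o['tcp_rot'][:2,0]);feel(o)
```

```text
(np.float32(179.7762), np.float32(178.48914), np.float32(20.298225), np.float32(0.4559332)) [-0.5197  0.8544]
tcp 0.01720966970335527 up.2 0.027878439521112505 M [-0.0116 -0.0331  0.0122] F [-0.2675  0.0713 -0.3559] z 0.20832215809159155 t 8.55 grip 0.0676468122198659
```

>>> {"fn": "drive_tool", "kwargs": {"steps": [40,0,0,0,0,40,0,0,0,0,40,0,0,0,0,40,0,0,0,0.1,40,0,0,0,0.2,40,0,0,0,0.25]}}

```text
clock: 9.1
ee_pos: [0.6013, -0.0731, 0.2096]
tcp_rot: [[-0.279, 0.96, 0.004], [0.96, 0.279, 0.002], [0.001, 0.005, -1.0]]
wrist_force: [2.5, 6.6, 5.6]
grip_width: 0.0555
```

Run:
```python
from h import *
o,im=snap('r8');print(ring(o,im),o['tcp_rot'][:2,0]);feel(o)
```

```text
(np.float32(173.64186), np.float32(172.11794), np.float32(20.518135), np.float32(0.54566866)) [-0.2787  0.9604]
tcp -0.14473081581755676 up.2 0.5860858347491998 M [ 1.4048 -0.4961  0.8098] F [2.5134 6.5994 5.5821] z 0.2095726737242011 t 9.1 grip 0.05547912122698031
```

>>> {"fn": "drive_tool", "kwargs": {"steps": [40,0,0,0,0.1,40,0,0,0,0.1]}}

```text
clock: 9.32
ee_pos: [0.6007, -0.0735, 0.2096]
tcp_rot: [[-0.181, 0.983, 0.003], [0.983, 0.181, 0.001], [0.0, 0.003, -1.0]]
wrist_force: [0.6, 5.2, 6.2]
grip_width: 0.0554
```

Run:
```python
from h import *
o,im=snap('r9');print(ring(o,im),o['tcp_rot'][:2,0]);feel(o)
```

```text
(np.float32(173.89825), np.float32(172.61395), np.float32(20.396341), np.float32(0.4571562)) [-0.1811  0.9835]
tcp 0.03959898246499728 up.2 0.6257206217568269 M [ 0.3868 -0.2521  0.3328] F [0.6352 5.1793 6.1829] z 0.2096388391046457 t 9.3167 grip 0.05539781691918047
```

>>> {"fn": "drive_tool", "kwargs": {"steps": [40,0,0,0,0.06,40,0,0,0,0.06]}}

```text
clock: 9.53
ee_pos: [0.6006, -0.0734, 0.2096]
tcp_rot: [[-0.126, 0.992, 0.002], [0.992, 0.126, 0.001], [0.001, 0.003, -1.0]]
wrist_force: [1.1, 4.8, 4.8]
grip_width: 0.055
```

Run:
```python
from h import *
o,im=snap('r10');print(ring(o,im),o['tcp_rot'][:2,0]);feel(o)
```

```text
(np.float32(173.10811), np.float32(171.7618), np.float32(20.52408), np.float32(0.48222953)) [-0.1256  0.9921]
tcp 0.48533840133327066 up.2 1.0258341922541545 M [ 0.5302 -0.4261  0.9659] F [1.1072 4.819  4.7947] z 0.20960424210717088 t 9.5333 grip 0.05497298100991329
```

>>> {"fn": "drive_tool", "kwargs": {"steps": [40,0,0,0,0.08,40,0,0,0,0.08]}}

```text
clock: 9.75
ee_pos: [0.5997, -0.0735, 0.2096]
tcp_rot: [[-0.045, 0.999, 0.001], [0.999, 0.045, 0.001], [0.001, 0.001, -1.0]]
wrist_force: [-1.8, 5.1, 6.1]
grip_width: 0.055
```

Run:
```python
from h import *
o,im=snap('r11');print(ring(o,im),o['tcp_rot'][:2,0]);feel(o)
```

```text
(np.float32(173.16562), np.float32(171.73404), np.float32(20.436543), np.float32(0.5105701)) [-0.0452  0.999 ]
tcp 0.4783853088287092 up.2 1.0835095331405913 M [0.6085 0.1519 1.0528] F [-1.7578  5.1487  6.0779] z 0.20961123639645435 t 9.75 grip 0.05501667382608091
```

The ring stays at 173° while the tool goes on turning and the torque rises to 0.5–1 Nm. That is the touch, 7° past the detent at 180°. Next I back off to the third detent, at about -120° on the line.

>>> {"fn": "drive_tool", "kwargs": {"steps": [40,0,0,0,-0.12,40,0,0,0,-0.24,40,0,0,0,-0.36,40,0,0,0,-0.48,40,0,0,0,-0.55,78,0,0,0,-0.55,78,0,0,0,-0.55,78,0,0,0,-0.3,78,0,0,0,-0.3]}}

```text
clock: 10.55
ee_pos: [0.5995, -0.0742, 0.2084]
tcp_rot: [[-0.336, 0.942, -0.001], [0.942, 0.336, 0.0], [0.0, -0.0, -1.0]]
wrist_force: [-0.3, -0.4, 0.2]
grip_width: 0.0781
```

>>> {"fn": "drive_tool", "kwargs": {"steps": [78,0,0,0,0.65,78,0,0,0,0.65,78,0,0,0,0.65,78,0,0,0,0.65,78,0,0,0,0.65,60,0,0,0,0.65]}}

```text
clock: 11.05
ee_pos: [0.5996, -0.0742, 0.2083]
tcp_rot: [[0.303, 0.953, -0.001], [0.953, -0.303, 0.0], [-0.0, -0.001, -1.0]]
wrist_force: [0.6, -0.5, -0.1]
grip_width: 0.0679
```

Run:
```python
from h import *
o,im=snap('r12');print(ring(o,im),o['tcp_rot'][:2,0]);feel(o)
```

```text
(np.float32(-174.12106), np.float32(-177.10942), np.float32(20.172789), np.float32(1.0516676)) [0.3028 0.953 ]
tcp 0.012305749438143871 up.2 -0.046107169768965006 M [-0.0097 -0.0471  0.0012] F [ 0.606  -0.4611 -0.0828] z 0.20831918668711824 t 11.05 grip 0.06790941825310773
```

>>> {"fn": "drive_tool", "kwargs": {"steps": [40,0,0,0,0,40,0,0,0,0,40,0,0,0,0,40,0,0,0,-0.12,40,0,0,0,-0.24,40,0,0,0,-0.36,40,0,0,0,-0.48,40,0,0,0,-0.6,40,0,0,0,-0.72,40,0,0,0,-0.8]}}

```text
clock: 11.93
ee_pos: [0.5994, -0.0748, 0.2108]
tcp_rot: [[-0.487, 0.873, 0.001], [0.873, 0.487, -0.002], [-0.003, 0.0, -1.0]]
wrist_force: [-12.0, -0.4, 21.2]
grip_width: 0.0554
```

Run:
```python
from h import *
o,im=snap('r13');print(ring(o,im),o['tcp_rot'][:2,0]);feel(o)
```

```text
(np.float32(-146.65465), np.float32(-150.01567), np.float32(20.02306), np.float32(1.1738939)) [-0.4869  0.8735]
tcp -0.008912629278055367 up.2 0.06077623019699529 M [-2.038   1.0092 -1.3747] F [-11.9601  -0.3738  21.2497] z 0.21081245034203172 t 11.9333 grip 0.055425816356075776
```

>>> {"fn": "drive_tool", "kwargs": {"steps": [78,0,0,0,0,78,0,0,0,0,78,0,0,0,0.85,78,0,0,0,0.85,78,0,0,0,0.85,78,0,0,0,0.85,78,0,0,0,0.85,78,0,0,0,0.85,78,0,0,0,0.85,60,0,0,0,0.85]}}

```text
clock: 12.82
ee_pos: [0.5996, -0.0742, 0.2084]
tcp_rot: [[0.345, 0.939, -0.0], [0.939, -0.345, 0.0], [0.0, -0.001, -1.0]]
wrist_force: [-0.4, 0.2, 0.1]
grip_width: 0.0676
```

Run:
```python
from h import *
o,im=snap('r14');print(ring(o,im),o['tcp_rot'][:2,0]);feel(o)
```

```text
(np.float32(-147.66055), np.float32(-152.4634), np.float32(19.681726), np.float32(1.6478999)) [0.3448 0.9387]
tcp -0.025307992157359405 up.2 0.003859744481567214 M [ 0.054  -0.0465  0.0063] F [-0.4148  0.221   0.0958] z 0.2083758367772976 t 12.8167 grip 0.06761722674410958
```

>>> {"fn": "drive_tool", "kwargs": {"steps": [40,0,0,0,0,40,0,0,0,0,40,0,0,0,0,40,0,0,0,-0.12,40,0,0,0,-0.24,40,0,0,0,-0.36,40,0,0,0,-0.48,40,0,0,0,-0.6,40,0,0,0,-0.7,40,0,0,0,-0.7]}}

```text
clock: 13.7
ee_pos: [0.6007, -0.0735, 0.2101]
tcp_rot: [[-0.354, 0.935, 0.003], [0.935, 0.354, 0.001], [-0.001, 0.003, -1.0]]
wrist_force: [2.9, 5.3, 4.2]
grip_width: 0.0554
```

Run:
```python
from h import *
o,im=snap('r15');print(ring(o,im),o['tcp_rot'][:2,0]);feel(o)
```

```text
(np.float32(-123.3031), np.float32(-128.46176), np.float32(19.118708), np.float32(1.7190446)) [-0.3544  0.9351]
tcp -0.48814508707060034 up.2 0.08996227096839185 M [ 0.3344 -0.9515 -0.3899] F [2.8587 5.292  4.1694] z 0.21005414848101384 t 13.7 grip 0.05535031409920183
```

>>> {"fn": "drive_tool", "kwargs": {"steps": [80,0,0,0,0,80,0,0,0,0,80,0,0,-40,0,80,11,-38,-120,0.26,80,11,-38,-120,0.26,80,11,-38,-120,0.26,80,11,-38,-120,0.26,80,11,-38,-120,0.26]}}

```text
clock: 14.42
ee_pos: [0.5603, -0.0771, 0.3286]
tcp_rot: [[-0.094, 0.996, 0.001], [0.996, 0.094, -0.0], [-0.0, 0.001, -1.0]]
wrist_force: [0.0, -0.2, -0.7]
grip_width: 0.0803
```

Run:
```python
from h import *
o,im=snap('r16');print(ring(o,im),o['ee_pos'],o['tcp_rot'][:2,0],o['clock'])
a=cv2.imread('pics/w1_raw.png')
oa=np.load('pics/w1.npy',allow_pickle=True).item()
def c(i,oo):
    p=proj('wrist',TOP,oo)[0].astype(int);return cv2.resize(i[p[1]-48:p[1]+58,p[0]-53:p[0]+53],(400,400),interpolation=cv2.INTER_CUBIC)
cv2.imwrite('pics/r16c.png',cv2.convertScaleAbs(np.hstack([c(a,oa),c(im,o)]),alpha=1.6))
```

```text
(np.float32(-120.91888), np.float32(-125.51584), np.float32(19.373041), np.float32(1.5526778)) [ 0.5603 -0.0771  0.3286] [-0.0936  0.9956] 14.4167
```

View pics/r16c.png

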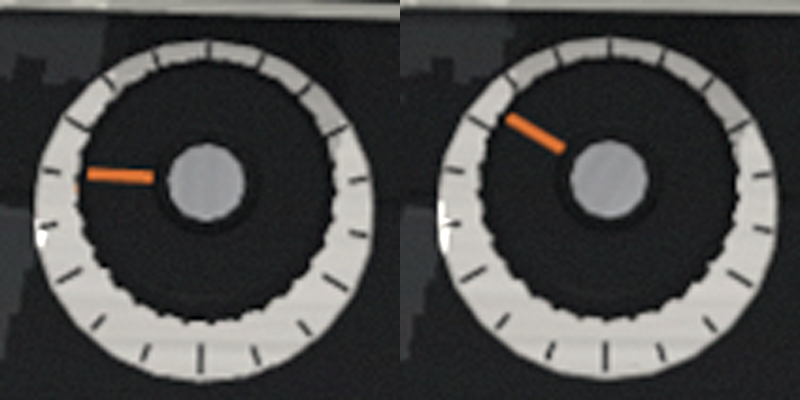

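The left crop (start) shows the line midway between the 80° and 100° marks. The right crop (now) shows it beside the 60° mark, with image-up as zero, where touch was felt. So the ring sits three clicks up from touch. Now a look at the bed corner.

>>> {"fn": "drive_tool", "kwargs": {"steps": [80,166,-85,20,0,80,166,-85,78,0,80,166,-85,78,0,80,166,-85,78,0,80,166,-85,78,0,80,166,-85,78,0,80,166,-85,78,0]}}

```text
clock: 15.05
ee_pos: [0.4585, 0.0818, 0.2486]
tcp_rot: [[-0.096, 0.995, -0.004], [0.995, 0.096, -0.001], [-0.0, -0.004, -1.0]]
wrist_force: [0.2, -0.7, 0.7]
grip_width: 0.0798
```

Run:
```python
from h import *
o,im=snap('b1');print(o['ee_pos'],o['tcp_rot'][:2,0],o['clock'])
```

```text
[0.4585 0.0818 0.2486] [-0.0959  0.9954] 15.05
```

View pics/b1.png

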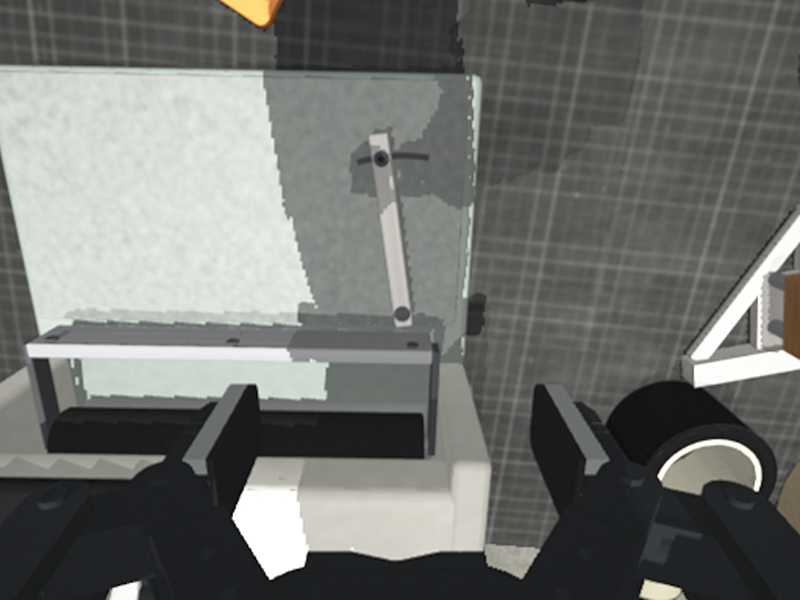

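Run:
```python
from h import *
S=1.5625
o=np.load('pics/b1.npy',allow_pickle=True).item();o1=np.load('pics/w1.npy',allow_pickle=True).item();o16=np.load('pics/r16.npy',allow_pickle=True).item()
q=lambda p,z,oo=o:ray('wrist',np.array(p)/S,z,oo)
pv=q([[402,314]],.066)[0];sc=q([[381,158]],.066)[0];print('pivot',pv,'w1',q([[617,176]],.066,o1),'guide ang',np.arctan2(*(pv-sc)[1::-1]),np.linalg.norm(pv-sc))
fr=q([[10,66],[465,76]],.048);d=fr[1]-fr[0];print('front edge',fr,'yaw',np.arctan2(-d[0],d[1]))
gb=q([[50,331],[435,346]],.093);d=gb[1]-gb[0];print('guard',gb,np.arctan2(-d[0],d[1]),np.linalg.norm(d))
g2=q([[28,347],[437,360]],.093);d=g2[1]-g2[0];print('guard2',g2,np.arctan2(-d[0],d[1]),np.linalg.norm(d))
ck=q([[460,362],[490,465]],.165)
yaw=.082;R=np.array([[np.cos(yaw),-np.sin(yaw)],[np.sin(yaw),np.cos(yaw)]])
lc=pv[:2]+R@[.016,-.006];print('lay',lc)
print('guard y-line residual vs lay (press x):',(gb[:,:2]-lc)@R, (g2[:,:2]-lc)@R,'front',(fr[:,:2]-lc)@R)
# square from top (handle, legs) for move
t=np.array([.475,.38]);
```

```text
pivot [0.5011 0.0912 0.066 ] w1 [[0.5015 0.0913 0.066 ]] guide ang 0.22534233023459077 0.10380383105444033
front edge [[ 0.3681 -0.1654  0.048 ]
 [ 0.3469  0.1153  0.048 ]] yaw 0.07559171110073007
guard [[ 0.5236 -0.1301  0.093 ]
 [ 0.5106  0.1129  0.093 ]] 0.053598007995011576 0.2433666500210708
guard2 [[ 0.5361 -0.1453  0.093 ]
 [ 0.5202  0.1154  0.093 ]] 0.061090353959212286 0.2611926904480932
lay [0.5175 0.0865]
guard y-line residual vs lay (press x): [[-0.0117 -0.2164]
 [-0.0048  0.0269]] [[-0.0004 -0.2326]
 [ 0.005   0.0286]] front [[-0.1695 -0.2389]
 [-0.1677  0.0426]]
```

Bed picture: the guide's pivot screw is at (402,314) and its free-end screw at (381,158). The guard bar's front runs along y≈330–346, and part of the square shows at the right edge. The pivot agrees between the two views, so I set lay_corner ≈ (0.5175, 0.0865). Next is the square.

>>> {"fn": "drive_tool", "kwargs": {"steps": [60,297,49,49,-0.2,60,297,49,49,-0.2,60,297,49,49,-0.2,60,297,49,49,-0.2,60,297,49,49,-0.2,60,297,49,49,-0.2,60,297,49,49,-0.2,60,297,49,49,-0.2,60,297,49,49,-0.2,60,297,49,49,-0.2]}}

```text
clock: 15.93
ee_pos: [0.4828, 0.3805, 0.2008]
tcp_rot: [[-0.288, 0.958, -0.001], [0.958, 0.288, -0.001], [-0.001, -0.001, -1.0]]
wrist_force: [0.3, 0.6, 0.2]
grip_width: 0.06
```

Run:
```python
from h import *
o,im=snap('q1');print(o['ee_pos'],o['tcp_rot'][:2,0],o['clock'])
```

```text
[0.4828 0.3805 0.2008] [-0.2878  0.9577] 15.9333
```

View pics/q1.png

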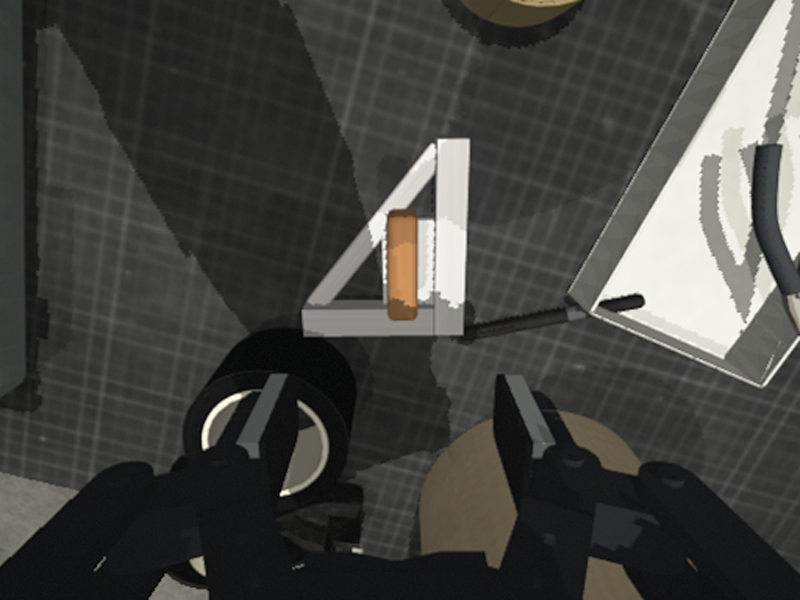

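The square lies alone: outside corner at (464,334), leg ends at (470,139) and (302,334), handle from (402,210) to (402,320). A black pen touches its corner side near (470,333).

Run:
```python
from h import *
S=1.5625
o=np.load('pics/q1.npy',allow_pickle=True).item();im=cv2.imread('pics/q1_raw.png')
q=lambda p,z:ray('wrist',np.atleast_2d(p),z,o)
P=q(np.array([[464,334],[470,139],[302,334]])/S,.02);print(P,np.linalg.norm(P[0]-P[1]),np.linalg.norm(P[0]-P[2]))
d=P[0]-P[1];print('yaw long',np.arctan2(d[1],d[0]));d=P[0]-P[2];print('yaw short',np.arctan2(-d[0],d[1]))
m=cv2.inRange(cv2.cvtColor(im,cv2.COLOR_BGR2HSV),(5,110,70),(22,255,255));m[:120]=0;m[215:]=0;m[:,:230]=0;m[:,285:]=0
c=max(cv2.findContours(m,0,2)[0],key=cv2.contourArea);r=cv2.minAreaRect(c);print(r)
h=q(r[0],.059)[0];print('handle',h)
yaw=.287;R=np.array([[np.cos(yaw),-np.sin(yaw)],[np.sin(yaw),np.cos(yaw)]]);print('handle from corner',P[0,:2]-R@[.058,.042])
print(totool(robot.get_obs(),[h[0],h[1],.046-.019]),np.arctan2(*o['tcp_rot'][1::-1,0]))
```

```text
[[0.5246 0.4428 0.02  ]
 [0.4023 0.4041 0.02  ]
 [0.5566 0.3364 0.02  ]] 0.1282874235618316 0.1111336257525157
yaw long 0.30588053828827044
yaw short 0.29232509800103773
((257.0, 169.0), (70.0, 18.0), 90.0)
handle [0.4793 0.3838 0.059 ]
handle from corner [0.4809 0.3861]
[  4.9852  -2.0476 174.4159] 1.8626951872197735
```

>>> {"fn": "drive_tool", "kwargs": {"steps": [45,6,-1,40,0,45,6,-1,80,0,45,6,-1,120,0,45,6,-1,150,0,45,6,-1,171,0,45,6,-1,171,0,45,6,-1,171,0]}}

```text
clock: 16.57
ee_pos: [0.4796, 0.3845, 0.0311]
tcp_rot: [[-0.285, 0.958, -0.001], [0.958, 0.285, -0.001], [-0.001, -0.001, -1.0]]
wrist_force: [0.5, -0.3, 0.9]
grip_width: 0.0449
```

>>> {"fn": "drive_tool", "kwargs": {"steps": [8,0,0,0,0,8,0,0,0,0,8,0,0,0,0,8,0,0,0,0,8,0,0,0,0,8,0,0,0,0]}}

```text
clock: 17.07
ee_pos: [0.4807, 0.3866, 0.0334]
tcp_rot: [[-0.287, 0.958, 0.003], [0.958, 0.287, 0.001], [0.0, 0.004, -1.0]]
wrist_force: [0.8, -3.0, 6.5]
grip_width: 0.0173
```

Run:
```python
from h import *
o=robot.get_obs();print(o['ee_pos'],o['tcp_rot'],o['wrist_force'],o['moment'],o['grip_width'])
yaw=np.arctan2(*o['tcp_rot'][1::-1,0])-np.pi/2;print(yaw)
```

```text
[0.4807 0.3866 0.0334] [[-0.2867  0.958   0.0033]
 [ 0.958   0.2867  0.0015]
 [ 0.0005  0.0036 -1.    ]] [ 0.7707 -3.0342  6.5222] [-0.6224 -0.0616  0.0129] 0.017322799026303976
0.2907852210746529
```

>>> {"fn": "drive_tool", "kwargs": {"steps": [8,0,0,-30,0,8,0,0,-70,0,8,-20,-8,-105,0,8,-50,-21,-125,0.03,8,-85,-36,-125,0.06,8,-120,-50,-125,0.09,8,-155,-65,-125,0.12,8,-190,-80,-125,0.15,8,-225,-94,-125,0.18,8,-260,-109,-125,0.21]}}

```text
clock: 17.9
ee_pos: [0.4492, 0.1044, 0.157]
tcp_rot: [[-0.08, 0.997, 0.002], [0.997, 0.08, 0.0], [0.0, 0.002, -1.0]]
wrist_force: [0.1, 0.0, -4.3]
grip_width: 0.0171
```

Run:
```python
from h import *
o=robot.get_obs();print(o['ee_pos'],o['wrist_force'],o['moment'],o['grip_width'],np.arctan2(*o['tcp_rot'][1::-1,0])-np.pi/2)
print(totool(o,[.4405,.008,.16]))
```

```text
[0.4492 0.1044 0.157 ] [ 0.0741  0.0343 -4.3045] [-0.0656 -0.0614  0.0116] 0.01710855487877181 0.08018391454980422
[-95.4364 -16.4214  -3.0771]
```

>>> {"fn": "drive_tool", "kwargs": {"steps": [8,-35,-6,0,0,8,-65,-11,0,0,8,-95,-16,0,0,8,-95,-16,30,0,8,-95,-16,55,0,8,-95,-16,64,0,8,-95,-16,64,0]}}

```text
clock: 18.48
ee_pos: [0.4399, 0.0099, 0.0908]
tcp_rot: [[-0.081, 0.997, -0.003], [0.997, 0.081, 0.0], [0.0, -0.003, -1.0]]
wrist_force: [-0.3, 0.3, -4.1]
grip_width: 0.017
```

>>> {"fn": "drive_tool", "kwargs": {"steps": [8,0,0,4,0,8,0,0,8,0,8,0,0,10,0,8,0,0,10,0]}}

```text
clock: 18.82
ee_pos: [0.4417, 0.0103, 0.0822]
tcp_rot: [[-0.082, 0.997, 0.001], [0.997, 0.082, 0.0], [0.0, 0.001, -1.0]]
wrist_force: [0.1, 0.5, -3.9]
grip_width: 0.017
```

>>> {"fn": "drive_tool", "kwargs": {"steps": [8,0,0,1,0,8,0,0,2,0,8,0,0,2,0]}}

```text
clock: 19.07
ee_pos: [0.4418, 0.0102, 0.0813]
tcp_rot: [[-0.081, 0.997, 0.002], [0.997, 0.081, 0.0], [0.0, 0.002, -1.0]]
wrist_force: [-5.8, 0.1, 12.7]
grip_width: 0.0168
```

>>> {"fn": "drive_tool", "kwargs": {"steps": [8,0,0,1,0,8,0,0,2,0,8,0,0,2,0]}}

```text
clock: 19.32
ee_pos: [0.4418, 0.0103, 0.0813]
tcp_rot: [[-0.081, 0.997, 0.003], [0.997, 0.081, 0.001], [0.0, 0.003, -1.0]]
wrist_force: [-15.3, 0.2, 42.0]
grip_width: 0.017
```

>>> {"fn": "drive_tool", "kwargs": {"steps": [8,0,0,-3,0,8,4,6,-3,0,8,8,12,-3,0,8,8,17,-3,0,8,8,19,-3,0,8,8,19,-3,0]}}

```text
clock: 19.82
ee_pos: [0.4601, 0.0202, 0.0814]
tcp_rot: [[-0.082, 0.997, -0.001], [0.997, 0.082, 0.0], [0.001, -0.001, -1.0]]
wrist_force: [-6.2, 0.2, 13.4]
grip_width: 0.0169
```

>>> {"fn": "drive_tool", "kwargs": {"steps": [8,0,1,0,0,8,0,2,0,0,8,0,3,0,0,8,0,3,0,0]}}

```text
clock: 20.15
ee_pos: [0.4618, 0.0203, 0.0813]
tcp_rot: [[-0.081, 0.997, -0.002], [0.997, 0.081, 0.0], [0.001, -0.002, -1.0]]
wrist_force: [-11.6, -0.4, 17.1]
grip_width: 0.0166
```

>>> {"fn": "drive_tool", "kwargs": {"steps": [8,0,0,-1.2,0,8,0,0,-1.2,0,8,0,0,-1.2,0]}}

```text
clock: 20.4
ee_pos: [0.462, 0.0204, 0.0816]
tcp_rot: [[-0.081, 0.997, -0.002], [0.997, 0.081, 0.001], [0.001, -0.002, -1.0]]
wrist_force: [-5.9, 1.4, 3.2]
grip_width: 0.017
```

>>> {"fn": "drive_tool", "kwargs": {"steps": [8,4,0,0,0,8,8,0,0,0,8,12,0,0,0,8,14,0,0,0,8,14,0,0,0]}}

```text
clock: 20.82
ee_pos: [0.461, 0.0333, 0.0816]
tcp_rot: [[-0.081, 0.997, -0.002], [0.997, 0.081, -0.002], [-0.002, -0.002, -1.0]]
wrist_force: [-6.0, -4.1, 2.3]
grip_width: 0.0168
```

>>> {"fn": "drive_tool", "kwargs": {"steps": [8,2,0,0,0,8,4,0,0,0,8,4,0,0,0,8,4,0,0,0]}}

```text
clock: 21.15
ee_pos: [0.4607, 0.037, 0.0816]
tcp_rot: [[-0.081, 0.997, -0.002], [0.997, 0.081, -0.002], [-0.002, -0.002, -1.0]]
wrist_force: [-5.5, -6.1, 3.1]
grip_width: 0.0168
```

>>> {"fn": "drive_tool", "kwargs": {"steps": [8,1,0,0,0,8,2,0,0,0,8,2,0,0,0,8,2,0,0,0]}}

```text
clock: 21.48
ee_pos: [0.4606, 0.0389, 0.0816]
tcp_rot: [[-0.08, 0.997, -0.002], [0.997, 0.08, -0.003], [-0.002, -0.002, -1.0]]
wrist_force: [-4.9, -6.1, 2.4]
grip_width: 0.017
```

Run:
```python
from h import *
o,im=snap('s1');F=o['wrist_force'];print(o['ee_pos'],'tool F',o['tcp_rot'].T@F,o['moment'],o['grip_width'],np.arctan2(*o['tcp_rot'][1::-1,0])-np.pi/2)
```

```text
[0.4606 0.0389 0.0816] tool F [-5.7275 -5.389  -2.3831] [-1.4266  0.8459 -0.1794] 0.016968948223592243 0.0805232636352684
```

View pics/s1.png

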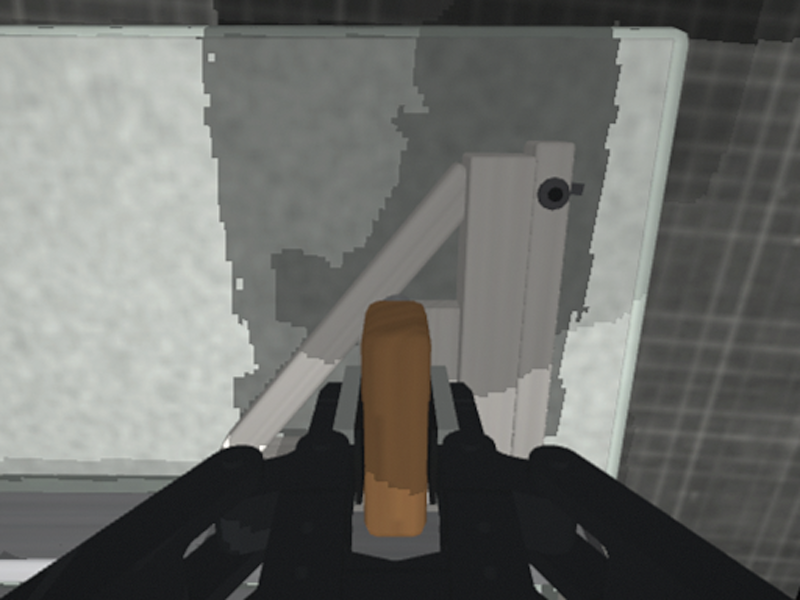

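Guide and square leg now lie almost parallel: the seam runs (531,150)→(513,455), with the bar still touching mainly at its free end. I'll press further.

>>> {"fn": "drive_tool", "kwargs": {"steps": [8,1,0,0,0,8,2,0,0,0,8,2,0,0,0,8,2,0,0,0]}}

```text
clock: 21.87
ee_pos: [0.4605, 0.0396, 0.0818]
tcp_rot: [[-0.079, 0.997, -0.001], [0.997, 0.079, -0.006], [-0.005, -0.002, -1.0]]
wrist_force: [-5.1, -13.2, 4.3]
grip_width: 0.017
```

>>> {"fn": "drive_tool", "kwargs": {"steps": [8,0,1,0,0,8,0,1,0,0,8,0,1,0,0]}}

```text
clock: 22.12
ee_pos: [0.4605, 0.0395, 0.0817]
tcp_rot: [[-0.079, 0.997, -0.003], [0.997, 0.079, -0.006], [-0.005, -0.004, -1.0]]
wrist_force: [-10.3, -15.1, 8.4]
grip_width: 0.0169
```

>>> {"fn": "drive_tool", "kwargs": {"steps": [8,1,0,0,0,8,1,0,0,0,8,1,0,0,0]}}

```text
clock: 22.37
ee_pos: [0.4604, 0.0397, 0.0818]
tcp_rot: [[-0.079, 0.997, -0.003], [0.997, 0.079, -0.008], [-0.007, -0.004, -1.0]]
wrist_force: [-9.3, -19.6, 10.5]
grip_width: 0.0169
```

Run:
```python
from h import *
o=robot.get_obs();F=o['wrist_force'];print(o['ee_pos'],'tool F',o['tcp_rot'].T@F,o['moment'],o['grip_width'],np.arctan2(*o['tcp_rot'][1::-1,0])-np.pi/2)
```

```text
[0.4604 0.0397 0.0818] tool F [-18.885  -10.814  -10.3159] [-3.8887  1.6262 -0.2718] 0.016877937598521502 0.07897383033934968
```

>>> {"fn": "drive_tool", "kwargs": {"steps": [8,-1,0.5,-0.3,0,8,-1,0.5,-0.3,0,8,-1,0.5,-0.3,0,8,-1,0.5,-0.3,0]}}

```text
clock: 22.7
ee_pos: [0.4606, 0.0395, 0.0818]
tcp_rot: [[-0.079, 0.997, -0.004], [0.997, 0.079, -0.006], [-0.005, -0.004, -1.0]]
wrist_force: [-10.6, -14.7, 7.1]
grip_width: 0.0171
```

Run:
```python
from h import *
o,im=snap('s2');F=o['wrist_force'];print(o['ee_pos'],'tool F',o['tcp_rot'].T@F,o['moment'],o['grip_width'],np.arctan2(*o['tcp_rot'][1::-1,0])-np.pi/2)
c=im[80:300,240:400];c=cv2.resize(c,None,fx=2.7,fy=2.7,interpolation=cv2.INTER_CUBIC)
cv2.imwrite('pics/s2c.png',cv2.convertScaleAbs(c,alpha=1.3));print(c.shape)
```

```text
[0.4606 0.0395 0.0818] tool F [-13.8153 -11.7925  -6.9497] [-2.9153  1.7962 -0.1764] 0.017091933653961514 0.079494652495534
(594, 432, 3)
```

View pics/s2c.png

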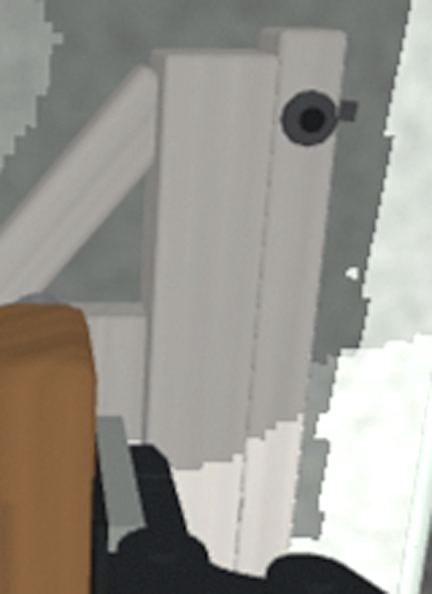

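The guide lies flush along the whole leg with an even seam, and both faces are seated at 12–14 N. I'll back off diagonally, lift and return the square.

>>> {"fn": "drive_tool", "kwargs": {"steps": [8,-2,-2,0,0,8,-5,-4,-0.5,0,8,-10,-7,-1,0,8,-16,-12,-2,0,8,-16,-12,-30,0,8,-16,-12,-65,0,8,-16,-12,-85,0,8,-16,-12,-85,0]}}

```text
clock: 23.42
ee_pos: [0.4539, 0.0247, 0.1714]
tcp_rot: [[-0.081, 0.997, 0.007], [0.997, 0.081, 0.001], [0.0, 0.007, -1.0]]
wrist_force: [1.0, 0.1, -3.9]
grip_width: 0.0171
```

Run:
```python
from h import *
o,im=snap('s3');print(o['ee_pos'],o['wrist_force'],o['grip_width'],totool(o,[.4807,.3866,.165]),np.arctan2(*o['tcp_rot'][1::-1,0])-np.pi/2)
```

```text
[0.4539 0.0247 0.1714] [ 1.0218  0.1129 -3.8631] 0.01713192999354773 [358.543   55.9236   6.748 ] 0.08105750179356352
```

>>> {"fn": "drive_tool", "kwargs": {"steps": [8,30,5,6,0,8,70,11,6,-0.04,8,110,17,6,-0.07,8,150,23,6,-0.1,8,190,30,6,-0.13,8,230,36,6,-0.16,8,270,42,6,-0.19,8,310,49,6,-0.21,8,345,54,6,-0.21,8,358,56,6,-0.21]}}

```text
clock: 24.3
ee_pos: [0.4778, 0.3904, 0.1588]
tcp_rot: [[-0.29, 0.957, -0.002], [0.957, 0.29, 0.0], [0.001, -0.002, -1.0]]
wrist_force: [0.4, -0.3, -3.7]
grip_width: 0.0168
```

>>> {"fn": "drive_tool", "kwargs": {"steps": [8,0,0,0,0,8,0,0,0,0,8,0,0,0,0]}}

```text
clock: 24.55
ee_pos: [0.4779, 0.3848, 0.1601]
tcp_rot: [[-0.287, 0.958, -0.002], [0.958, 0.287, -0.002], [-0.001, -0.002, -1.0]]
wrist_force: [-0.1, -0.0, -4.3]
grip_width: 0.0172
```

Run:
```python
from h import *
o=robot.get_obs();print(o['ee_pos'],o['wrist_force'],o['grip_width'],totool(o,[.4807,.3866,.037]),np.arctan2(*o['tcp_rot'][1::-1,0])-np.pi/2)
```

```text
[0.4779 0.3848 0.1601] [-0.0742 -0.0068 -4.315 ] 0.01718892170195422 [  1.069    3.5111 123.1205] 0.29079651881518287
```

>>> {"fn": "drive_tool", "kwargs": {"steps": [8,1,2,35,0,8,1,2,70,0,8,1,2,100,0,8,1,2,118,0,8,1,2,123,0,8,1,2,125,0,8,1,2,126,0,8,1,2,127,0,8,1,2,127,0]}}

```text
clock: 25.3
ee_pos: [0.4804, 0.3876, 0.0356]
tcp_rot: [[-0.287, 0.958, 0.001], [0.958, 0.287, 0.001], [0.0, 0.001, -1.0]]
wrist_force: [-1.0, -2.2, -4.5]
grip_width: 0.0169
```

>>> {"fn": "drive_tool", "kwargs": {"steps": [8,0,0,1,0,8,0,0,2,0,8,0,0,2,0]}}

```text
clock: 25.55
ee_pos: [0.4801, 0.388, 0.0335]
tcp_rot: [[-0.287, 0.958, 0.001], [0.958, 0.287, 0.001], [0.001, 0.001, -1.0]]
wrist_force: [-3.8, -3.5, 2.2]
grip_width: 0.0167
```

>>> {"fn": "drive_tool", "kwargs": {"steps": [42,0,0,0,0,42,0,0,0,0,42,0,0,0,0,42,0,0,-20,0,42,0,0,-60,0,42,0,0,-100,0,42,0,0,-140,0,42,0,0,-167,0,42,0,0,-167,0]}}

```text
clock: 26.3
ee_pos: [0.4825, 0.3898, 0.2065]
tcp_rot: [[-0.287, 0.958, 0.008], [0.958, 0.287, 0.007], [0.004, 0.01, -1.0]]
wrist_force: [-0.1, 0.4, 1.1]
grip_width: 0.042
```

Run:
```python
from h import *
o,im=snap('f1');ot,t=snap('f1t','top');a=cv2.imread('pics/q1_raw.png')
print(o['ee_pos'],o['clock'],o['grip_width'])
m=cv2.inRange(cv2.cvtColor(im,cv2.COLOR_BGR2HSV),(5,110,70),(22,255,255));m[:100]=0;m[225:]=0;m[:,:220]=0;m[:,300:]=0
c=max(cv2.findContours(m,0,2)[0],key=cv2.contourArea);r=cv2.minAreaRect(c);print(r,ray('wrist',r[0],.059,o))
cv2.imwrite('pics/fin.png',np.hstack([cv2.resize(im[60:300,120:420],(400,320)),cv2.resize(t[110:240,140:380],(400,320),interpolation=cv2.INTER_CUBIC)]))
```

```text
[0.4825 0.3898 0.2065] 26.3 0.04198253341860345
((251.0, 162.5), (17.999996185302734, 68.99998474121094), 0.0) [[0.4776 0.3877 0.059 ]]
```

View pics/fin.png

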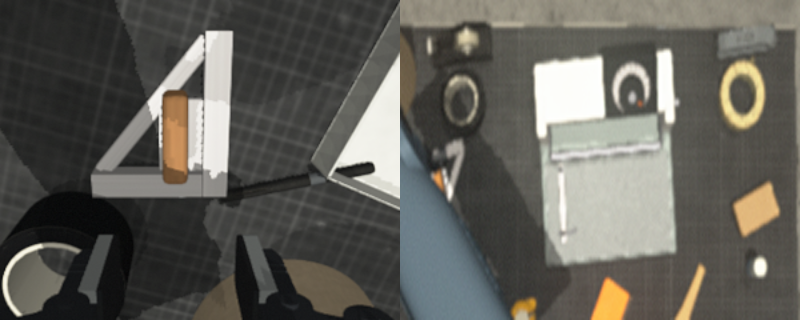

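```bash
python3 -c "
from bench import robot
print(robot.close_job())"
```

```text
the job is handed in; nothing more can be done
None
```

I set the press up as asked and handed the job in at about 26 s.

- **Ring:** I turned it clockwise until it stopped. The orange line then stayed at about 173° while the tool slipped on, and the felt torque read about 0.5 to 1.0 Nm depending on the reference point I assumed. That may be above the 0.35–0.6 Nm you call firm. I then backed it off to the third detent. The line read about 66° from the touch, which is a gap of about 6.6 mm against the nominal 6 mm.
- **Square and guide:** I held the square flat on the bed and pressed it into the corner at about 12 N on the guard bar and 14 N on the guide, a little above your 5–10 N. Before that, it briefly pressed down on the bed with 42 N as I set it down. The close-up showed the guide flush along the whole leg. Contact with the guard bar I know only from the force.
- **Square returned:** I laid it back flat with its handle about 4 mm from where it started, at nearly the same angle. The last pictures show the guide still squared. The things in view look undisturbed, but the arm hid part of the bench in the last top view.

**Doubtful:** My ring-angle readings differed by up to about 6–9° between viewpoints, and two in-between rests did not fall cleanly on multiples of 20°. The three-click count therefore rests on the final view, where the line stood nearest the 60° mark. I did not look at the ring close up again after moving the square.

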